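# Release the locked tray of a dish reader with its release pin

### The job

The dish reader has lost power with its tray locked shut. Take the release pin out of its stand, push it gently down through the small hole in the reader's top until you feel the hidden spring latch give, never pressing the reader with more than 20 N, and keep it down until the tray has come all the way out. Then put the pin back upright and fully home in its stand, and leave the loose things round about where they are.

Things in the scene. Friction and masses are not known exactly. Their poses are not given: they have to be found in the camera images.
- release_pin: release pin, aluminium handle 16 mm across and 36 mm tall above a flange 24 mm across and 4 mm thick (total 40 mm above the origin), and below it a steel shaft 6 mm across and 62 mm long with a round end; 60 g. Origin: centre of the flange's underside, z along the handle (up while it stands). At the start it stands in its stand, the flange resting on the stand's top
- pin_tip (a point): lower end of the pin's shaft, 62 mm below the pin's origin
- pin_stand: fixed upright aluminium tube 34 mm across, on a dark steel foot 66 mm across, 70 mm tall over all; a 9 mm hole goes down its middle, deep enough for the whole shaft. Origin: centre of its underside, z up
- stand_hole (a point): centre of the mouth of the stand's hole, 70 mm above the table; the pin is fully home when its origin is here
- reader: dish reader, fixed: white box 208 mm deep (its x), 230 wide (its y), 96 tall, grey strip along the top's front edge, front to -x at yaw 0. Origin: centre of its underside. Its latch, pushed down, pushes back with about 5 N at first and 1 N more per mm; after about 5 mm (about 10 N) it frees the tray, after 7 mm (about 12 N) it meets a hard stop. It springs back when let go
- access_hole (a point): centre of the mouth of the release hole in the grey strip on the reader's top (strip 8 mm thick, its top 94 mm above the table), near the right-hand front corner as seen from the front. The hole is 8 mm across with a 2 mm chamfer. Straight below lies the hidden latch's screw head, 18 mm across; its depth below this point is set differently in each reader, 16 to 40 mm, and cannot be seen
- tray (a joint): travel of the tray out of the reader's front, m: 0 locked shut, 0.070 all the way out. Freed, it is pushed out by its own spring against a damper in about 3 s. If the latch is let up before the tray has come about 40 mm, a safety catch stops the tray at about 22 mm, and the latch must be pushed down again
- tray_lip (a point): front edge of the lip under the tray's front; the tray comes out along the reader's -x, 21 mm above the table
- tape_roll: roll of tape 104 mm across, 25 mm tall, lying on the table; leave it alone. Origin: centre of its underside
- vial: glass vial with black screw cap, 27 mm across, 55 mm tall, standing on the table; leave it alone. Origin: centre of its underside
- petri_dish: closed petri dish 91 mm across, 16 mm tall, lying on the table; leave it alone. Origin: centre of its underside
Mind the look-alikes: they are no part of the job. What is shaped like the pin_stand but blue or green is not meant.

How it is judged:
By the outcome, as a careful person would: the job done as asked, in the order asked, and still so for the second after the job is handed in, with the robot touching nothing.
It also fails if it takes over 61 s, if anything falls off the work surface, if the arm or the gripper's body presses on something with over 40 N, if the wrist force passes 120 N, or if a joint passes its speed limit or range.

### The arm

A 7-joint arm with a two-finger parallel gripper is mounted at the origin on a cart in front of the work surface, level with it; the furniture and walls round the work are solid. World frame = base frame: x ahead of the robot, y to its left, z up, the work surface at z = 0. Lengths are in mm, angles in rad, forces in N, time in s.
With the tool pointing down it reaches from about 400 to 875 mm from the base axis. Payload 4.4 kg.
Tool frame: the origin (TCP) lies between the finger pads; the fingertips stand 22 mm ahead of it and the grasp point (between the pads) lies 3 mm ahead of it; z points along the fingers, y is the line along which they close (so a half turn about z gives the same grasp; the last joint's range is limited). The gripper opens to 85 mm and grips with 20 to 120 N. Pads are 22 mm wide; open, the fingers measure 114 mm over their backs; the gripper's body (76 mm by 85 mm) begins 54 mm behind the grasp point. The pads swing forward as they close: fully open they stand 13 mm farther back than shut.
Start: joints at [1.201, 0.628, 0.038, 1.517, -0.027, 0.996, -0.02], TCP at [194.473, -620.24, 253.313] pointing down, gripper open.
Joint ranges: [-3.06, 3.06], [-0.37, 2.12], [-1.25, 1.32], [0.18, 2.47], [-1.1, 4.24], [0.23, 1.98], [-2.94, 2.94]. Speed limits (rad/s): [2.57, 2.57, 3.14, 3.14, 3.14, 3.14, 3.14].

### API

Orientations are given as [roll, pitch, yaw] about the fixed x, y, z axes, in that order (R = Rz(yaw) Ry(pitch) Rx(roll)).
In Python, from cell import ctrl gives the robot as it stands.
- The arm moves only by the tool step_arm, never from a script. Its argument "plan" is a list of rows, each an object of numbers: "dx", "dy", "dz": the shift along the tool's x, y, z scaled (see below); "ax", "ay", "az": the turn, a rotation vector about the tool's x, y, z scaled (see below); "gripper": the opening, from 0 (shut) to 1 (fully open). A call has 1 to 20 rows; each row shifts and turns the commanded pose from where the row before left it, along the tool's axes as they then stand; what a row does not reach is not made up. The controller multiplies each number of a shift by 0.3 m and each number of a turn by 90 degrees. A row lasts 1/8 s, in which the tool goes at most 62.5 mm and 10.7 degrees, less where a joint would pass 70% of its speed; a pose out of reach is approached as far as the arm can. A call with a number of a shift or a turn outside -1 to 1 is refused whole. A call with a gripper value outside its range is refused whole. The fingers move at their own pace and stop on an object; the grip force is fixed at half the most. Time passes only in rows, so rows that do not move let the fingers close. It gives the time, the measured TCP pose, the force, the opening and the grip force at its end, in the units of the state.
- ctrl.read_state(): the state, without advancing time (a new reading comes with each control period).
- ctrl.get_image(name): name is "scene" or "top"; returns a dict with "color" (384x512x3 uint8, red, green, blue), "range_z" (384x512 float32, mm along the optical axis (not along the pixel's ray), 0 where there is no reading), "fx", "fy", "cx", "cy" (pixels), "k1" (the pictures are not rectified: a ray, as slopes to the right and down, at radius r is drawn at 1 + k1 r^2 times it, then the intrinsics apply), "T" (4x4, takes a point from camera to world coordinates). Camera axes: x right, y down, z forward; pixel columns grow to the right and rows downward; lengths in mm; the calibration is good to about 2 mm. A picture is of the moment at which its call begins.
- ctrl.finish_job(): hands the job in; it is judged then, once.
The state is a dict: "clock": time; "qpos": joint angles; "qd": joint speeds; "tau": joint torques, N m; "eef_pos": TCP position; "tool_rot": TCP orientation; "force": force on the tool from outside, world axes, zero at the start; "torque": the same for the moment, N m; "width": finger opening in mm; "gripper_force": force on a finger pad.
Only numpy, scipy, OpenCV 4.12 (cv2) and the standard library are available. Lean on these libraries where they do the work, as an engineer would, in place of code of your own. Each camera call takes 0.05 s, during which the arm holds its last target. There are 200 camera calls.

## Working session

There is one attempt and no reset: what is moved stays moved. The work goes in short steps, Python scripts to look and compute and a tool call to move; the robot and the scene stay as the last step left them, time stands still between calls to the robot, and variables do not carry over. Pictures are saved under pics/ and viewed, at most 12 in all, crops included, and the job is handed in when it is done.

Besides the shell and the picture viewer there is one more tool, called by a JSON object that holds its "method" and its "body". step_arm: Moves the arm, as the interface text tells. Shifts and turns lie within -1 to 1; 1 stands for 0.3 m of shift or 90 degrees of turn. Its arguments: {"type":"object","properties":{"plan":{"type":"array"}},"required":["plan"]}

```bash
mkdir -p pics; ls; cat > h.py <<'E'
import numpy as np, cv2
from cell import ctrl
def cam(n):
    return ctrl.get_image(n)
def save(im,f,crop=None,scale=1):
    c=im["color"][:,:,::-1]
    if crop: c=c[crop[1]:crop[3],crop[0]:crop[2]]
    cv2.imwrite("pics/"+f,cv2.resize(c,None,fx=scale,fy=scale,interpolation=cv2.INTER_CUBIC))
def ray(im,u,v):
    K=np.array([[im["fx"],0,im["cx"]],[0,im["fy"],im["cy"]],[0,0,1.]])
    p=cv2.undistortPoints(np.array([[[u,v]]],float),K,np.array([im["k1"],0,0,0,0.]))[0,0]
    return np.array([p[0],p[1],1.])
def plane(im,u,v,z):
    T=np.array(im["T"]);d=T[:3,:3]@ray(im,u,v);o=T[:3,3]
    return o+d*(z-o[2])/d[2]
def depth(im,u,v):
    T=np.array(im["T"]);return T[:3,3]+T[:3,:3]@ray(im,u,v)*im["range_z"][int(round(v)),int(round(u))]
E
python3 - <<'E'
from h import *
a=cam("scene");b=cam("top")
save(a,"s0.png",scale=1.5);save(b,"t0.png",scale=1.5)
for i in (a,b): print(i["fx"],i["cx"],i["cy"],i["k1"],np.round(i["T"],3).tolist())
s=ctrl.read_state();print({k:np.round(v,3).tolist() for k,v in s.items()})
E
```

```text
pics
480.71127590179424 258.69195596072285 193.33804641369017 -0.1016113706371534 [[0.576, -0.413, 0.705, -300.343], [-0.817, -0.273, 0.508, -604.473], [-0.017, -0.869, -0.495, 654.111], [0.0, 0.0, 0.0, 1.0]]
366.7534492006685 251.02854107304046 189.52898899888066 -0.019366823654027764 [[-0.023, -0.992, 0.123, 417.92], [-0.999, 0.027, 0.038, -29.468], [-0.042, -0.122, -0.992, 1011.905], [0.0, 0.0, 0.0, 1.0]]
{'clock': 0.1, 'qpos': [1.201, 0.629, 0.038, 1.518, -0.027, 0.996, -0.02], 'qd': [-0.001, -0.001, -0.0, -0.002, 0.0, -0.001, 0.001], 'tau': [0.004, -56.454, 1.231, -19.398, 0.011, 0.005, -0.0], 'eef_pos': [194.345, -619.724, 252.482], 'tool_rot': [-3.14, 0.0, 0.304], 'force': [0.063, -0.534, -0.34], 'torque': [-0.019, -0.007, 0.017], 'gripper_force': 0.0, 'width': 85.523}
```

View pics/s0.png

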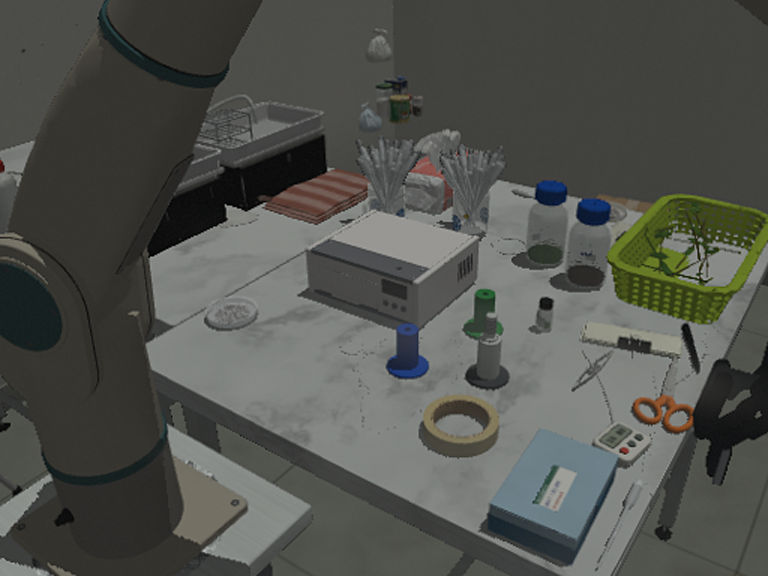

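View pics/t0.png

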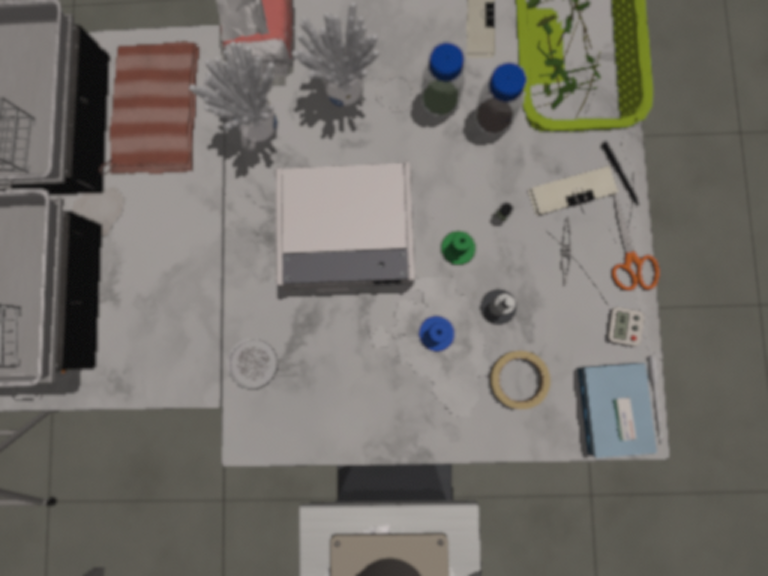

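Scene picture (in 1.5x pixels): the pin stands in the grey stand at (489,345), with look-alikes blue at (407,350) and green at (485,312). In the top view the grey stand is at (500,305), blue at (437,334), green at (458,247), and the hole is at about (381,264) in the reader's strip. I choose the grey stand, and check it and the hole in a close crop.

```bash
python3 - <<'E'
from h import *
a=cam("scene");b=cam("top")
def cr(i,x0,y0,w,h,s): return cv2.resize(i["color"][y0:y0+h,x0:x0+w,::-1],None,fx=s,fy=s,interpolation=cv2.INTER_NEAREST)
# each tile 400x300
t=[cr(b,310,185,50,37,8),cr(b,230,158,50,37,8),cr(a,300,200,50,66,4.5),cr(a,225,140,80,60,5)]
t=[cv2.resize(x,(400,300)) if k!=2 else cv2.copyMakeBorder(x,0,3,0,175,cv2.BORDER_CONSTANT)[:300,:400] for k,x in enumerate(t)]
cv2.imwrite("pics/c1.png",np.vstack([np.hstack(t[:2]),np.hstack(t[2:])]))
print(depth(b,333,203),depth(b,254,176),depth(b,254,140),plane(b,336,200,110))
E
```

```text
[ 494.27457721 -201.50152606   71.80857319] [569.80938096  -1.51653861  72.15836056] [660.21804732  -4.32871349  92.36310024] [ 498.34495587 -202.1774601   110.        ]
```

View pics/c1.png

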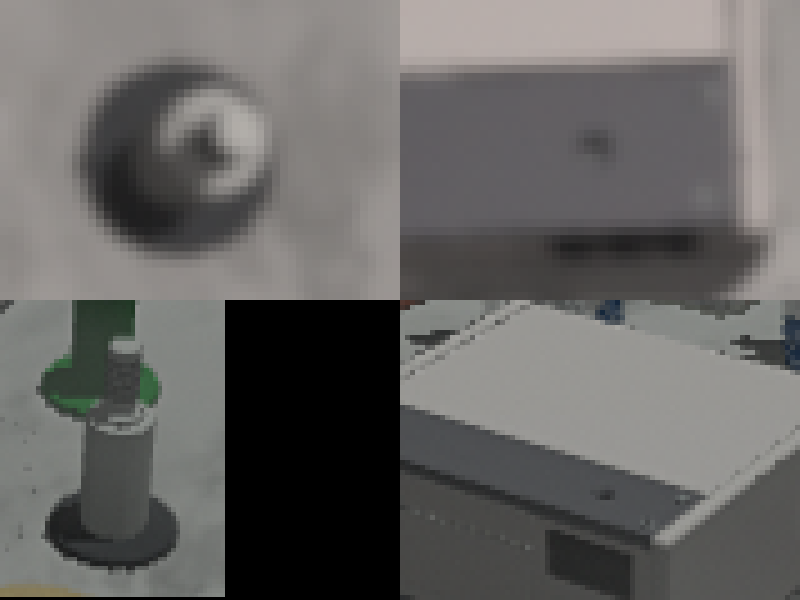

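The upper tiles show the pin in the grey stand and the hole at top-view pixel (254.1,175.4). In the scene view the hole is at (265.3,178.3), the pin's handle top at (326.8,209.5) and its flange at (326.8,225.7).

```bash
python3 - <<'E'
from h import *
a=cam("scene");b=cam("top")
print("hole",plane(a,265.3,178.3,94),plane(b,254.1,175.4,94))
print("pin handle",plane(a,326.8,209.5,110),"flange",plane(a,326.8,225.7,72),"foot",plane(a,324.4,250.4,6))
print("top: foot",plane(b,331.7,204.2,6),"flange/stand top",plane(b,336.7,202,74))
# reader orientation: strip region mask in top
hsv=cv2.cvtColor(b["color"],cv2.COLOR_RGB2HSV)
print(b["color"][176,240],b["color"][150,240],b["color"][184,240])
# white/strip boundary and front edge along columns
g=b["color"].astype(int).sum(2)
for lo,hi,z in ((155,172,95),):
    P=[]
    for u in range(195,268,4):
        d=np.diff(g[lo:hi,u]); k=np.argmin(d); P.append(plane(b,u,lo+k+.5,z)[:2])
    P=np.array(P); f=np.polyfit(P[:,1],P[:,0],1); print("edge",f, np.abs(np.polyval(f,P[:,1])-P[:,0]).max())
g=a["color"].astype(int).sum(2)
E
```

```text
hole [567.61781173  -0.76514344  94.        ] [567.81095114  -2.45605025  94.        ]
pin handle [ 497.57220978 -209.77397317  110.        ] flange [ 493.67243823 -214.19409752   72.        ] foot [ 491.8555478  -213.18867631    6.        ]
top: foot [ 496.4301135  -209.85733043    6.        ] flange/stand top [ 496.4000945  -210.58324608   74.        ]
[97 95 98] [181 172 168] [97 94 98]
edge [-1.20759494e-02  5.93679459e+02] 1.1369777639682752
```

{"method": "step_arm", "body": {"plan": [{"az": 0.097, "gripper": 0.5}, {"az": 0.097, "gripper": 0.5}, {"dx": 0.0773, "dy": -0.105, "dz": 0.015, "gripper": 0.5}, {"dx": 0.0773, "dy": -0.105, "dz": 0.015, "gripper": 0.5}, {"dx": 0.0773, "dy": -0.105, "dz": 0.015, "gripper": 0.5}, {"dx": 0.0773, "dy": -0.105, "dz": 0.015, "gripper": 0.5}, {"dx": 0.0773, "dy": -0.105, "dz": 0.015, "gripper": 0.5}, {"dx": 0.0773, "dy": -0.105, "dz": 0.015, "gripper": 0.5}, {"dx": 0.0773, "dy": -0.105, "dz": 0.015, "gripper": 0.5}, {"dx": 0.0773, "dy": -0.105, "dz": 0.015, "gripper": 0.5}, {"dx": 0.0773, "dy": -0.105, "dz": 0.015, "gripper": 0.5}, {"dx": 0.0773, "dy": -0.105, "dz": 0.015, "gripper": 0.5}, {"dx": 0.0773, "dy": -0.105, "dz": 0.015, "gripper": 0.5}, {"dx": 0.0773, "dy": -0.105, "dz": 0.015, "gripper": 0.5}, {"dx": 0.0773, "dy": -0.105, "dz": 0.015, "gripper": 0.5}, {"gripper": 0.5}]}}

```text
invalid input
```

{"method": "step_arm", "body": {"plan": [{"dx": 0, "dy": 0, "dz": 0, "ax": 0, "ay": 0, "az": 0.097, "gripper": 0.5}, {"dx": 0, "dy": 0, "dz": 0, "ax": 0, "ay": 0, "az": 0.097, "gripper": 0.5}]}}

```text
clock: 0.55
eef_pos: [194.4, -620.2, 253.2]
tool_rot: [-3.141, -0.0, -0.006]
force: [0.7, -0.3, -0.8]
width: 51.1
gripper_force: 0.0
```

{"method": "step_arm", "body": {"plan": [{"dx": 0.0773, "dy": -0.105, "dz": 0.015, "ax": 0, "ay": 0, "az": 0, "gripper": 0.5}, {"dx": 0.0773, "dy": -0.105, "dz": 0.015, "ax": 0, "ay": 0, "az": 0, "gripper": 0.5}, {"dx": 0.0773, "dy": -0.105, "dz": 0.015, "ax": 0, "ay": 0, "az": 0, "gripper": 0.5}, {"dx": 0.0773, "dy": -0.105, "dz": 0.015, "ax": 0, "ay": 0, "az": 0, "gripper": 0.5}, {"dx": 0.0773, "dy": -0.105, "dz": 0.015, "ax": 0, "ay": 0, "az": 0, "gripper": 0.5}, {"dx": 0.0773, "dy": -0.105, "dz": 0.015, "ax": 0, "ay": 0, "az": 0, "gripper": 0.5}, {"dx": 0.0773, "dy": -0.105, "dz": 0.015, "ax": 0, "ay": 0, "az": 0, "gripper": 0.5}, {"dx": 0.0773, "dy": -0.105, "dz": 0.015, "ax": 0, "ay": 0, "az": 0, "gripper": 0.5}, {"dx": 0.0773, "dy": -0.105, "dz": 0.015, "ax": 0, "ay": 0, "az": 0, "gripper": 0.5}, {"dx": 0.0773, "dy": -0.105, "dz": 0.015, "ax": 0, "ay": 0, "az": 0, "gripper": 0.5}, {"dx": 0.0773, "dy": -0.105, "dz": 0.015, "ax": 0, "ay": 0, "az": 0, "gripper": 0.5}, {"dx": 0.0773, "dy": -0.105, "dz": 0.015, "ax": 0, "ay": 0, "az": 0, "gripper": 0.5}, {"dx": 0.0773, "dy": -0.105, "dz": 0.015, "ax": 0, "ay": 0, "az": 0, "gripper": 0.5}, {"dx": 0, "dy": 0, "dz": 0, "ax": 0, "ay": 0, "az": 0, "gripper": 0.5}, {"dx": 0, "dy": 0, "dz": 0, "ax": 0, "ay": 0, "az": 0, "gripper": 0.5}]}}

```text
clock: 2.42
eef_pos: [495.9, -211.6, 194.8]
tool_rot: [3.141, 0.0, -0.001]
force: [1.0, -0.1, 0.3]
width: 42.5
gripper_force: 0.0
```

```bash
python3 - <<'E'
from h import *
a=cam("scene")
print(np.round(ctrl.read_state()["qpos"],2))
save(a,"s1.png",crop=(200,80,400,260),scale=3)
E
```

```text
[ 0.27  0.55  0.13  1.89 -0.1   0.71 -1.12]
```

View pics/s1.png

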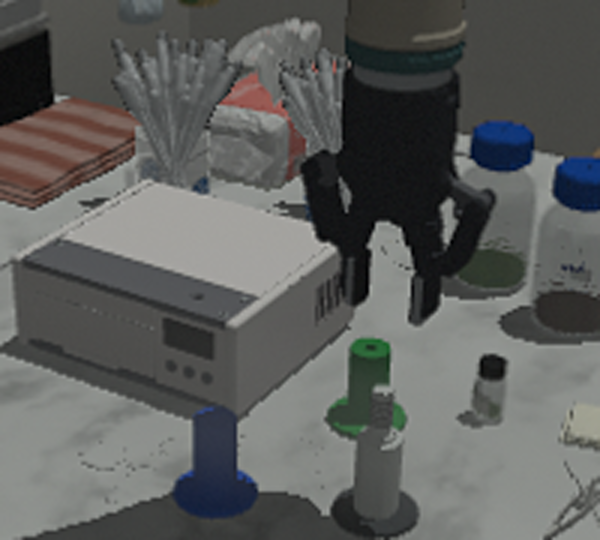

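Picture: the open fingers at about (355,280) and (425,300) straddle the line of the pin at (383,400). Going down.

{"method": "step_arm", "body": {"plan": [{"dx": 0, "dy": 0, "dz": 0.06, "ax": 0, "ay": 0, "az": 0, "gripper": 0.5}, {"dx": 0, "dy": 0, "dz": 0.06, "ax": 0, "ay": 0, "az": 0, "gripper": 0.5}, {"dx": 0, "dy": 0, "dz": 0.06, "ax": 0, "ay": 0, "az": 0, "gripper": 0.5}, {"dx": 0, "dy": 0, "dz": 0.06, "ax": 0, "ay": 0, "az": 0, "gripper": 0.5}, {"dx": 0, "dy": 0, "dz": 0.05, "ax": 0, "ay": 0, "az": 0, "gripper": 0.5}, {"dx": 0, "dy": 0, "dz": 0.026, "ax": 0, "ay": 0, "az": 0, "gripper": 0.5}, {"dx": 0, "dy": 0, "dz": 0, "ax": 0, "ay": 0, "az": 0, "gripper": 0.5}]}}

```text
clock: 3.35
eef_pos: [496.0, -211.3, 99.7]
tool_rot: [-3.141, 0.001, -0.002]
force: [-0.1, -0.9, 0.3]
width: 43.0
gripper_force: 0.0
```

```bash
python3 - <<'E'
from h import *
a=cam("scene");b=cam("top")
i=[cv2.resize(x["color"][y:y+80,u:u+80,::-1],(400,400),interpolation=cv2.INTER_CUBIC) for x,u,y in((a,290,180),(b,295,165))]
cv2.imwrite("pics/s2.png",np.hstack(i))
E
```

```text
(no output)
```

View pics/s2.png

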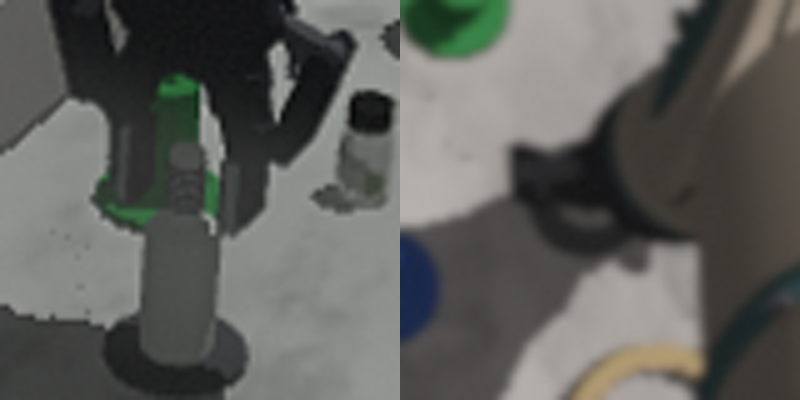

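The handle at (183,180) stands between the two fingers and there is no contact force. Closing the gripper.

{"method": "step_arm", "body": {"plan": [{"dx": 0, "dy": 0, "dz": 0, "ax": 0, "ay": 0, "az": 0, "gripper": 0.3}, {"dx": 0, "dy": 0, "dz": 0, "ax": 0, "ay": 0, "az": 0, "gripper": 0.2}, {"dx": 0, "dy": 0, "dz": 0, "ax": 0, "ay": 0, "az": 0, "gripper": 0}, {"dx": 0, "dy": 0, "dz": 0, "ax": 0, "ay": 0, "az": 0, "gripper": 0}, {"dx": 0, "dy": 0, "dz": 0, "ax": 0, "ay": 0, "az": 0, "gripper": 0}, {"dx": 0, "dy": 0, "dz": 0, "ax": 0, "ay": 0, "az": 0, "gripper": 0}]}}

```text
clock: 4.2
eef_pos: [496.6, -211.1, 100.6]
tool_rot: [3.141, -0.001, -0.001]
force: [-1.0, 2.1, 6.4]
width: 14.1
gripper_force: 58.4
```

{"method": "step_arm", "body": {"plan": [{"dx": 0, "dy": 0, "dz": -0.03, "ax": 0, "ay": 0, "az": 0, "gripper": 0}, {"dx": 0, "dy": 0, "dz": -0.05, "ax": 0, "ay": 0, "az": 0, "gripper": 0}, {"dx": 0, "dy": 0, "dz": -0.05, "ax": 0, "ay": 0, "az": 0, "gripper": 0}, {"dx": 0, "dy": 0, "dz": -0.05, "ax": 0, "ay": 0, "az": 0, "gripper": 0}, {"dx": 0, "dy": 0, "dz": -0.05, "ax": 0, "ay": 0, "az": 0, "gripper": 0}, {"dx": 0, "dy": 0, "dz": -0.07, "ax": 0, "ay": 0, "az": 0, "gripper": 0}, {"dx": 0, "dy": 0, "dz": -0.07, "ax": 0, "ay": 0, "az": 0, "gripper": 0}, {"dx": 0, "dy": 0, "dz": 0, "ax": 0, "ay": 0, "az": 0, "gripper": 0}]}}

```text
clock: 5.2
eef_pos: [497.4, -211.5, 212.9]
tool_rot: [3.14, -0.004, -0.001]
force: [0.3, -0.2, -1.1]
width: 14.6
gripper_force: 58.4
```

{"method": "step_arm", "body": {"plan": [{"dx": 0.03, "dy": -0.0875, "dz": 0, "ax": 0, "ay": 0, "az": 0, "gripper": 0}, {"dx": 0.03, "dy": -0.0875, "dz": 0, "ax": 0, "ay": 0, "az": 0, "gripper": 0}, {"dx": 0.03, "dy": -0.0875, "dz": 0, "ax": 0, "ay": 0, "az": 0, "gripper": 0}, {"dx": 0.03, "dy": -0.0875, "dz": 0, "ax": 0, "ay": 0, "az": 0, "gripper": 0}, {"dx": 0.03, "dy": -0.0875, "dz": 0, "ax": 0, "ay": 0, "az": 0, "gripper": 0}, {"dx": 0.03, "dy": -0.0875, "dz": 0, "ax": 0, "ay": 0, "az": 0, "gripper": 0}, {"dx": 0.03, "dy": -0.0875, "dz": 0, "ax": 0, "ay": 0, "az": 0, "gripper": 0}, {"dx": 0.03, "dy": -0.0875, "dz": 0, "ax": 0, "ay": 0, "az": 0, "gripper": 0}, {"dx": 0, "dy": 0, "dz": 0, "ax": 0, "ay": 0, "az": 0, "gripper": 0}, {"dx": 0, "dy": 0, "dz": 0, "ax": 0, "ay": 0, "az": 0, "gripper": 0}]}}

```text
clock: 6.45
eef_pos: [567.8, -2.1, 210.4]
tool_rot: [3.141, 0.002, -0.002]
force: [0.6, -0.5, -0.8]
width: 14.4
gripper_force: 58.5
```

```bash
python3 - <<'E'
from h import *
a=cam("scene");b=cam("top")
i=[cv2.resize(x["color"][y:y+60,u:u+40,::-1],(400,600),interpolation=cv2.INTER_NEAREST) for x,u,y in((a,245,130),(b,235,145))]
cv2.imwrite("pics/s3.png",np.hstack(i))
E
```

```text
(no output)
```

View pics/s3.png

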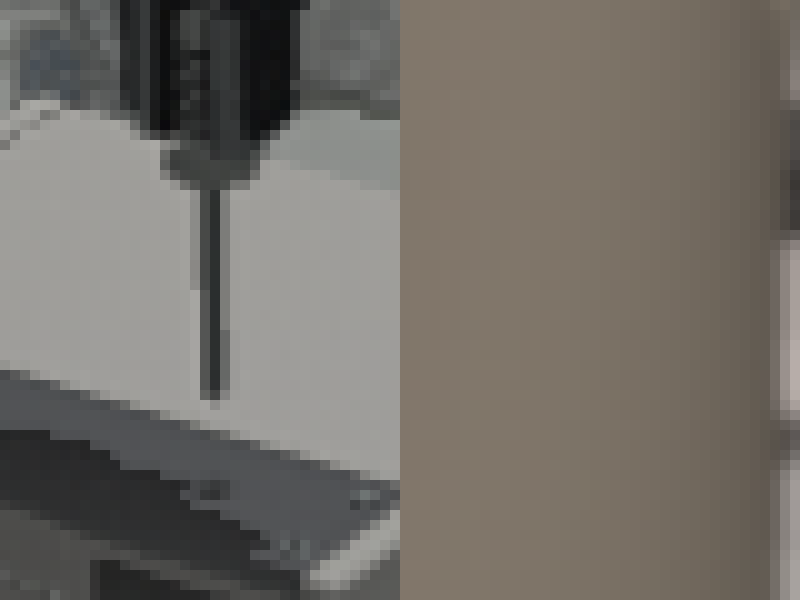

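The tip is at scene pixel (265.7,169.4), almost directly above the hole at (265.5,178.3) and lined up sideways. The top view is blocked by the arm.

```bash
python3 - <<'E'
from h import *
a=cam("scene")
g=a["color"].astype(int).sum(2)
print(g[160:182,258:275])
for v in (168.5,169.,169.5):
  for z in (117.5,118.5): print(v,z,plane(a,265.7,v,z))
print(plane(a,265.5,178.3,94))
print(a["range_z"][150:182:2,265:267].T)
E
```

```text
[[467 470 471 469 468 473 490 258 143 285 458 474 470 473 471 471 471]
 [469 469 468 469 469 474 489 296 158 289 461 475 471 468 470 469 469]
 [468 469 468 470 468 473 488 296 158 286 458 477 471 470 470 470 469]
 [472 472 469 472 472 473 486 296 158 291 460 476 470 471 469 471 472]
 [469 468 469 469 468 475 490 295 158 294 462 475 472 469 471 472 469]
 [470 471 469 470 472 474 488 297 159 242 455 476 469 469 470 470 469]
 [471 472 469 470 469 473 490 297 158 240 455 476 472 469 470 471 472]
 [471 472 472 467 472 474 487 294 162 237 454 475 472 470 469 469 469]
 [471 470 469 470 469 473 484 301 154 242 454 473 472 469 472 469 472]
 [472 474 476 473 470 472 481 371 226 320 458 475 473 469 472 469 469]
 [416 457 478 474 475 475 478 483 413 469 475 472 468 470 470 469 469]
 [224 233 289 398 448 470 469 478 481 477 474 472 469 470 466 469 470]
 [244 243 239 234 226 273 363 432 465 463 470 475 475 472 472 469 472]
 [251 247 249 246 244 243 236 229 259 309 411 457 475 472 475 475 475]
 [250 249 249 248 248 247 246 245 241 239 227 231 286 390 441 470 466]
 [249 250 249 254 249 250 248 248 2
[... 465 characters left out ...]
8.5 117.5 [574.47470582   2.44829943 117.5       ]
168.5 118.5 [572.84444228   1.31727207 118.5       ]
169.0 117.5 [572.21183593   0.8953022  117.5       ]
169.0 118.5 [ 5.70585789e+02 -2.32831080e-01  1.18500000e+02]
169.5 117.5 [569.95808279  -0.65144287 117.5       ]
169.5 118.5 [568.3362362   -1.77669371 118.5       ]
[567.89139091  -1.18085269  94.        ]
[[1154.9625 1157.3396 1162.7345 1163.7358 1169.6818 1168.8405 1170.5046
  1172.7404 1178.3114 1179.2026 1233.5443 1226.945  1217.8455 1206.8323
  1202.7047 1190.2042]
 [1155.1567 1157.0707 1159.1278 1162.6996 1161.2162 1167.1041 1166.8866
  1174.611  1172.4023 1181.4841 1232.2981 1225.0098 1215.9452 1209.8334
  1197.3068 1187.1102]]
```

{"method": "step_arm", "body": {"plan": [{"dx": 0, "dy": -0.0027, "dz": 0.03, "ax": 0, "ay": 0, "az": 0, "gripper": 0}, {"dx": 0, "dy": 0, "dz": 0.03, "ax": 0, "ay": 0, "az": 0, "gripper": 0}, {"dx": 0, "dy": 0, "dz": 0.01, "ax": 0, "ay": 0, "az": 0, "gripper": 0}, {"dx": 0, "dy": 0, "dz": 0, "ax": 0, "ay": 0, "az": 0, "gripper": 0}]}}

```text
clock: 7.1
eef_pos: [568.3, -0.3, 189.6]
tool_rot: [3.142, 0.001, -0.001]
force: [0.1, -0.9, -0.0]
width: 14.3
gripper_force: 58.5
```

```bash
python3 - <<'E'
from h import *
a=cam("scene")
g=a["color"].astype(int).sum(2)
print(g[164:184,258:275])
cv2.imwrite("pics/s4.png",cv2.resize(a["color"][150:190,245:285,::-1],(600,600),interpolation=cv2.INTER_NEAREST))
E
```

```text
[[472 472 469 475 474 484 352 190 138 454 481 472 471 470 470 472 470]
 [472 469 472 471 473 487 358 186 138 454 478 472 472 473 469 469 469]
 [473 471 472 470 472 486 352 190 135 457 478 472 471 470 471 470 472]
 [470 472 470 472 472 484 352 187 134 455 481 474 471 471 472 472 472]
 [473 473 472 472 475 485 355 189 136 455 481 473 469 471 471 469 470]
 [472 478 478 474 477 484 352 188 132 454 479 473 472 474 471 473 472]
 [415 459 480 474 481 492 355 191 137 454 478 471 472 470 471 471 472]
 [228 233 291 397 450 485 354 192 137 457 480 472 469 472 472 472 470]
 [247 243 240 235 233 285 268 182 144 445 481 476 478 474 472 471 472]
 [252 249 246 245 245 248 206 167 166 306 414 458 477 473 475 478 477]
 [254 253 251 252 249 253 210 167 183 237 229 233 285 393 441 471 466]
 [227 255 255 252 252 256 209 172 184 240 248 243 238 238 230 272 324]
 [117 231 244 246 241 255 221 183 206 248 252 249 248 246 246 242 238]
 [126 123 120 119 112 231 248 225 191 236 252 252 250 250 246 249 246]
 [132 123 125 123 125 124 118 188 182 192 243 253 248 251 250 249 247]
 [131 130 136 131 128 124 125 131 126 182 249 255 252 252 250 250 250]
 [134 133 133 136 130 136 133 132 130 122 233 244 253 254 251 250 249]
 [138 139 136 132 136 135 136 130 133 128 124 116 231 254 252 249 251]
 [140 138 138 136 137 139 136 133 138 132 136 129 123 227 254 252 250]
 [140 141 143 142 141 138 137 138 135 135 138 133 129 120 224 261 247]]
```

View pics/s4.png

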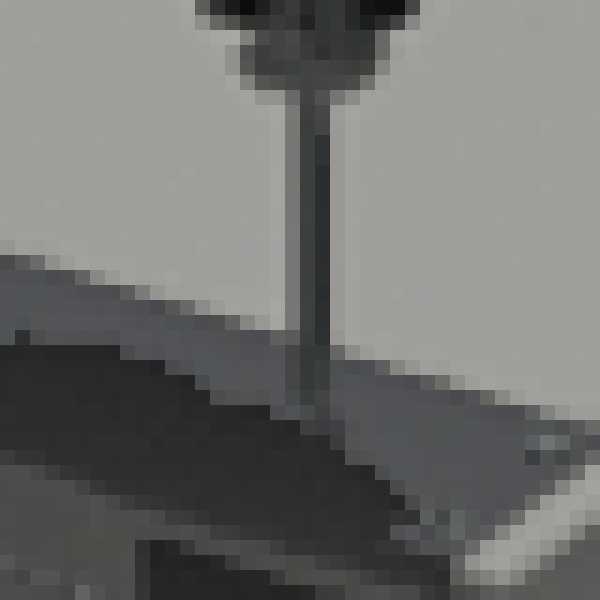

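The tip sits at pixel (265.3,176.3) just above the strip, and the hole is behind it. I nudge it by about 1 mm and feel downward.

{"method": "step_arm", "body": {"plan": [{"dx": -0.001, "dy": 0.0035, "dz": 0.005, "ax": 0, "ay": 0, "az": 0, "gripper": 0}, {"dx": 0, "dy": 0, "dz": 0.005, "ax": 0, "ay": 0, "az": 0, "gripper": 0}, {"dx": 0, "dy": 0, "dz": 0.003, "ax": 0, "ay": 0, "az": 0, "gripper": 0}, {"dx": 0, "dy": 0, "dz": 0, "ax": 0, "ay": 0, "az": 0, "gripper": 0}]}}

```text
clock: 7.65
eef_pos: [568.2, -1.3, 186.1]
tool_rot: [-3.142, 0.0, -0.001]
force: [0.2, 0.2, -1.0]
width: 14.7
gripper_force: 58.5
```

{"method": "step_arm", "body": {"plan": [{"dx": 0, "dy": 0, "dz": 0.004, "ax": 0, "ay": 0, "az": 0, "gripper": 0}, {"dx": 0, "dy": 0, "dz": 0.003, "ax": 0, "ay": 0, "az": 0, "gripper": 0}, {"dx": 0, "dy": 0, "dz": 0, "ax": 0, "ay": 0, "az": 0, "gripper": 0}]}}

```text
clock: 8.02
eef_pos: [567.9, -1.3, 183.8]
tool_rot: [-3.142, 0.001, -0.001]
force: [-0.0, 0.1, -0.1]
width: 14.0
gripper_force: 58.5
```

{"method": "step_arm", "body": {"plan": [{"dx": 0, "dy": 0, "dz": 0.003, "ax": 0, "ay": 0, "az": 0, "gripper": 0}, {"dx": 0, "dy": 0, "dz": 0.003, "ax": 0, "ay": 0, "az": 0, "gripper": 0}, {"dx": 0, "dy": 0, "dz": 0, "ax": 0, "ay": 0, "az": 0, "gripper": 0}]}}

```text
clock: 8.4
eef_pos: [567.9, -1.4, 182.0]
tool_rot: [3.142, 0.001, -0.001]
force: [-0.8, -0.0, -1.0]
width: 14.2
gripper_force: 58.5
```

{"method": "step_arm", "body": {"plan": [{"dx": 0, "dy": 0, "dz": 0.004, "ax": 0, "ay": 0, "az": 0, "gripper": 0}, {"dx": 0, "dy": 0, "dz": 0.004, "ax": 0, "ay": 0, "az": 0, "gripper": 0}, {"dx": 0, "dy": 0, "dz": 0, "ax": 0, "ay": 0, "az": 0, "gripper": 0}]}}

```text
clock: 8.78
eef_pos: [568.0, -1.3, 179.6]
tool_rot: [3.142, 0.001, -0.001]
force: [-2.0, 0.2, -1.2]
width: 13.9
gripper_force: 58.4
```

{"method": "step_arm", "body": {"plan": [{"dx": -0.002, "dy": 0, "dz": 0.004, "ax": 0, "ay": 0, "az": 0, "gripper": 0}, {"dx": 0, "dy": 0, "dz": 0.006, "ax": 0, "ay": 0, "az": 0, "gripper": 0}, {"dx": 0, "dy": 0, "dz": 0.006, "ax": 0, "ay": 0, "az": 0, "gripper": 0}, {"dx": 0, "dy": 0, "dz": 0, "ax": 0, "ay": 0, "az": 0, "gripper": 0}]}}

```text
clock: 9.28
eef_pos: [567.7, -1.3, 174.8]
tool_rot: [3.142, 0.0, -0.001]
force: [-1.0, 0.8, -1.5]
width: 14.4
gripper_force: 58.4
```

{"method": "step_arm", "body": {"plan": [{"dx": 0, "dy": 0, "dz": 0.004, "ax": 0, "ay": 0, "az": 0, "gripper": 0}, {"dx": 0, "dy": 0, "dz": 0.004, "ax": 0, "ay": 0, "az": 0, "gripper": 0}, {"dx": 0, "dy": 0, "dz": 0.004, "ax": 0, "ay": 0, "az": 0, "gripper": 0}, {"dx": 0, "dy": 0, "dz": 0, "ax": 0, "ay": 0, "az": 0, "gripper": 0}]}}

```text
clock: 9.78
eef_pos: [567.7, -1.4, 171.3]
tool_rot: [3.142, -0.0, -0.001]
force: [-1.4, -0.3, -1.4]
width: 14.4
gripper_force: 58.4
```

{"method": "step_arm", "body": {"plan": [{"dx": -0.001, "dy": 0, "dz": 0.004, "ax": 0, "ay": 0, "az": 0, "gripper": 0}, {"dx": 0, "dy": 0, "dz": 0.004, "ax": 0, "ay": 0, "az": 0, "gripper": 0}, {"dx": 0, "dy": 0, "dz": 0.004, "ax": 0, "ay": 0, "az": 0, "gripper": 0}, {"dx": 0, "dy": 0, "dz": 0, "ax": 0, "ay": 0, "az": 0, "gripper": 0}]}}

```text
clock: 10.28
eef_pos: [567.7, -1.4, 168.5]
tool_rot: [-3.141, -0.001, -0.001]
force: [-2.3, -0.8, 5.5]
width: 14.4
gripper_force: 58.7
```

{"method": "step_arm", "body": {"plan": [{"dx": 0, "dy": 0, "dz": 0.003, "ax": 0, "ay": 0, "az": 0, "gripper": 0}, {"dx": 0, "dy": 0, "dz": 0.003, "ax": 0, "ay": 0, "az": 0, "gripper": 0}, {"dx": 0, "dy": 0, "dz": 0.002, "ax": 0, "ay": 0, "az": 0, "gripper": 0}, {"dx": 0, "dy": 0, "dz": 0, "ax": 0, "ay": 0, "az": 0, "gripper": 0}]}}

```text
clock: 10.78
eef_pos: [567.8, -1.3, 166.5]
tool_rot: [-3.141, -0.001, -0.001]
force: [-3.1, 0.2, 7.9]
width: 14.3
gripper_force: 58.8
```

{"method": "step_arm", "body": {"plan": [{"dx": -0.001, "dy": 0, "dz": 0.003, "ax": 0, "ay": 0, "az": 0, "gripper": 0}, {"dx": 0, "dy": 0, "dz": 0.003, "ax": 0, "ay": 0, "az": 0, "gripper": 0}, {"dx": 0, "dy": 0, "dz": 0, "ax": 0, "ay": 0, "az": 0, "gripper": 0}]}}

```text
clock: 11.15
eef_pos: [567.6, -1.4, 165.0]
tool_rot: [-3.141, -0.002, -0.001]
force: [-3.6, 0.6, 10.2]
width: 14.6
gripper_force: 59.0
```

{"method": "step_arm", "body": {"plan": [{"dx": -0.002, "dy": 0, "dz": 0.002, "ax": 0, "ay": 0, "az": 0, "gripper": 0}, {"dx": 0, "dy": 0, "dz": 0.001, "ax": 0, "ay": 0, "az": 0, "gripper": 0}, {"dx": 0, "dy": 0, "dz": 0, "ax": 0, "ay": 0, "az": 0, "gripper": 0}]}}

```text
clock: 11.52
eef_pos: [567.2, -1.4, 163.9]
tool_rot: [-3.141, -0.002, -0.001]
force: [-1.4, -0.1, 9.3]
width: 14.5
gripper_force: 58.9
```

```bash
python3 - <<'E'
from h import *
a=cam("scene");save(a,"s5.png",crop=(190,120,330,240),scale=4)
E
```

```text
(no output)
```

View pics/s5.png

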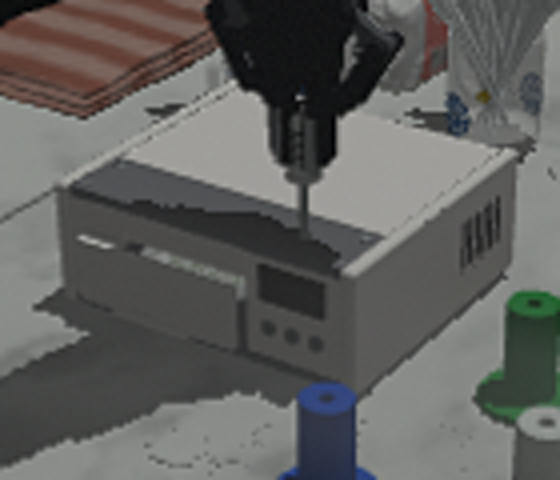

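The tray front has begun to come out: light shows above it at (100,240)–(230,280). I hold the latch down with a small margin.

{"method": "step_arm", "body": {"plan": [{"dx": 0, "dy": 0, "dz": 0.002, "ax": 0, "ay": 0, "az": 0, "gripper": 0}, {"dx": 0, "dy": 0, "dz": 0, "ax": 0, "ay": 0, "az": 0, "gripper": 0}, {"dx": 0, "dy": 0, "dz": 0, "ax": 0, "ay": 0, "az": 0, "gripper": 0}, {"dx": 0, "dy": 0, "dz": 0, "ax": 0, "ay": 0, "az": 0, "gripper": 0}, {"dx": 0, "dy": 0, "dz": 0, "ax": 0, "ay": 0, "az": 0, "gripper": 0}, {"dx": 0, "dy": 0, "dz": 0, "ax": 0, "ay": 0, "az": 0, "gripper": 0}, {"dx": 0, "dy": 0, "dz": 0, "ax": 0, "ay": 0, "az": 0, "gripper": 0}, {"dx": 0, "dy": 0, "dz": 0, "ax": 0, "ay": 0, "az": 0, "gripper": 0}, {"dx": 0, "dy": 0, "dz": 0, "ax": 0, "ay": 0, "az": 0, "gripper": 0}, {"dx": 0, "dy": 0, "dz": 0, "ax": 0, "ay": 0, "az": 0, "gripper": 0}, {"dx": 0, "dy": 0, "dz": 0, "ax": 0, "ay": 0, "az": 0, "gripper": 0}, {"dx": 0, "dy": 0, "dz": 0, "ax": 0, "ay": 0, "az": 0, "gripper": 0}, {"dx": 0, "dy": 0, "dz": 0, "ax": 0, "ay": 0, "az": 0, "gripper": 0}, {"dx": 0, "dy": 0, "dz": 0, "ax": 0, "ay": 0, "az": 0, "gripper": 0}, {"dx": 0, "dy": 0, "dz": 0, "ax": 0, "ay": 0, "az": 0, "gripper": 0}, {"dx": 0, "dy": 0, "dz": 0, "ax": 0, "ay": 0, "az": 0, "gripper": 0}, {"dx": 0, "dy": 0, "dz": 0, "ax": 0, "ay": 0, "az": 0, "gripper": 0}, {"dx": 0, "dy": 0, "dz": 0, "ax": 0, "ay": 0, "az": 0, "gripper": 0}, {"dx": 0, "dy": 0, "dz": 0, "ax": 0, "ay": 0, "az": 0, "gripper": 0}, {"dx": 0, "dy": 0, "dz": 0, "ax": 0, "ay": 0, "az": 0, "gripper": 0}]}}

```text
clock: 14.08
eef_pos: [567.3, -1.4, 163.5]
tool_rot: [-3.141, -0.002, -0.001]
force: [-1.6, 0.4, 9.4]
width: 14.5
gripper_force: 59.0
```

{"method": "step_arm", "body": {"plan": [{"dx": 0, "dy": 0, "dz": 0, "ax": 0, "ay": 0, "az": 0, "gripper": 0}, {"dx": 0, "dy": 0, "dz": 0, "ax": 0, "ay": 0, "az": 0, "gripper": 0}, {"dx": 0, "dy": 0, "dz": 0, "ax": 0, "ay": 0, "az": 0, "gripper": 0}, {"dx": 0, "dy": 0, "dz": 0, "ax": 0, "ay": 0, "az": 0, "gripper": 0}, {"dx": 0, "dy": 0, "dz": 0, "ax": 0, "ay": 0, "az": 0, "gripper": 0}, {"dx": 0, "dy": 0, "dz": 0, "ax": 0, "ay": 0, "az": 0, "gripper": 0}, {"dx": 0, "dy": 0, "dz": 0, "ax": 0, "ay": 0, "az": 0, "gripper": 0}, {"dx": 0, "dy": 0, "dz": 0, "ax": 0, "ay": 0, "az": 0, "gripper": 0}, {"dx": 0, "dy": 0, "dz": 0, "ax": 0, "ay": 0, "az": 0, "gripper": 0}, {"dx": 0, "dy": 0, "dz": 0, "ax": 0, "ay": 0, "az": 0, "gripper": 0}, {"dx": 0, "dy": 0, "dz": 0, "ax": 0, "ay": 0, "az": 0, "gripper": 0}, {"dx": 0, "dy": 0, "dz": 0, "ax": 0, "ay": 0, "az": 0, "gripper": 0}, {"dx": 0, "dy": 0, "dz": 0, "ax": 0, "ay": 0, "az": 0, "gripper": 0}, {"dx": 0, "dy": 0, "dz": 0, "ax": 0, "ay": 0, "az": 0, "gripper": 0}, {"dx": 0, "dy": 0, "dz": 0, "ax": 0, "ay": 0, "az": 0, "gripper": 0}, {"dx": 0, "dy": 0, "dz": 0, "ax": 0, "ay": 0, "az": 0, "gripper": 0}]}}

```text
clock: 16.08
eef_pos: [567.2, -1.3, 163.5]
tool_rot: [-3.141, -0.002, -0.001]
force: [-2.5, 1.1, 9.5]
width: 14.1
gripper_force: 59.0
```

```bash
python3 - <<'E'
from h import *
a=cam("scene");save(a,"s6.png",crop=(190,120,330,240),scale=4)
E
```

```text
(no output)
```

View pics/s6.png

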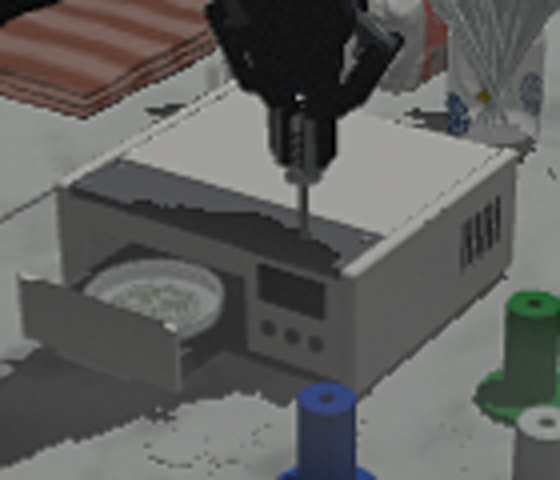

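The tray is fully out, with its front at (20–180,280–390). Retracting the pin straight up.

{"method": "step_arm", "body": {"plan": [{"dx": 0, "dy": 0, "dz": -0.015, "ax": 0, "ay": 0, "az": 0, "gripper": 0}, {"dx": 0, "dy": 0, "dz": -0.02, "ax": 0, "ay": 0, "az": 0, "gripper": 0}, {"dx": 0, "dy": 0, "dz": -0.03, "ax": 0, "ay": 0, "az": 0, "gripper": 0}, {"dx": 0, "dy": 0, "dz": -0.03, "ax": 0, "ay": 0, "az": 0, "gripper": 0}, {"dx": 0, "dy": 0, "dz": -0.03, "ax": 0, "ay": 0, "az": 0, "gripper": 0}, {"dx": 0, "dy": 0, "dz": -0.035, "ax": 0, "ay": 0, "az": 0, "gripper": 0}, {"dx": 0, "dy": 0, "dz": 0, "ax": 0, "ay": 0, "az": 0, "gripper": 0}, {"dx": 0, "dy": 0, "dz": 0, "ax": 0, "ay": 0, "az": 0, "gripper": 0}]}}

```text
clock: 17.12
eef_pos: [566.3, -1.3, 210.0]
tool_rot: [-3.142, 0.0, -0.001]
force: [0.7, -0.4, -0.7]
width: 14.2
gripper_force: 58.5
```

{"method": "step_arm", "body": {"plan": [{"dx": -0.0292, "dy": 0.0875, "dz": 0, "ax": 0, "ay": 0, "az": 0, "gripper": 0}, {"dx": -0.0292, "dy": 0.0875, "dz": 0, "ax": 0, "ay": 0, "az": 0, "gripper": 0}, {"dx": -0.0292, "dy": 0.0875, "dz": 0, "ax": 0, "ay": 0, "az": 0, "gripper": 0}, {"dx": -0.0292, "dy": 0.0875, "dz": 0, "ax": 0, "ay": 0, "az": 0, "gripper": 0}, {"dx": -0.0292, "dy": 0.0875, "dz": 0, "ax": 0, "ay": 0, "az": 0, "gripper": 0}, {"dx": -0.0292, "dy": 0.0875, "dz": 0, "ax": 0, "ay": 0, "az": 0, "gripper": 0}, {"dx": -0.0292, "dy": 0.0875, "dz": 0, "ax": 0, "ay": 0, "az": 0, "gripper": 0}, {"dx": -0.0292, "dy": 0.0875, "dz": 0, "ax": 0, "ay": 0, "az": 0, "gripper": 0}, {"dx": 0, "dy": 0, "dz": 0.05, "ax": 0, "ay": 0, "az": 0, "gripper": 0}, {"dx": 0, "dy": 0, "dz": 0.05, "ax": 0, "ay": 0, "az": 0, "gripper": 0}, {"dx": 0, "dy": 0, "dz": 0.035, "ax": 0, "ay": 0, "az": 0, "gripper": 0}, {"dx": 0, "dy": 0, "dz": 0, "ax": 0, "ay": 0, "az": 0, "gripper": 0}, {"dx": 0, "dy": 0, "dz": 0, "ax": 0, "ay": 0, "az": 0, "gripper": 0}]}}

```text
clock: 18.75
eef_pos: [496.5, -210.9, 169.7]
tool_rot: [-3.142, -0.0, -0.0]
force: [-0.3, -0.0, -1.3]
width: 14.3
gripper_force: 58.5
```

```bash
python3 - <<'E'
from h import *
a=cam("scene")
cv2.imwrite("pics/s7.png",cv2.resize(a["color"][195:250,300:355,::-1],(600,600),interpolation=cv2.INTER_NEAREST))
s=ctrl.read_state();print(s["eef_pos"])
E
```

```text
[ 496.58572587 -211.07912252  169.93202785]
```

View pics/s7.png

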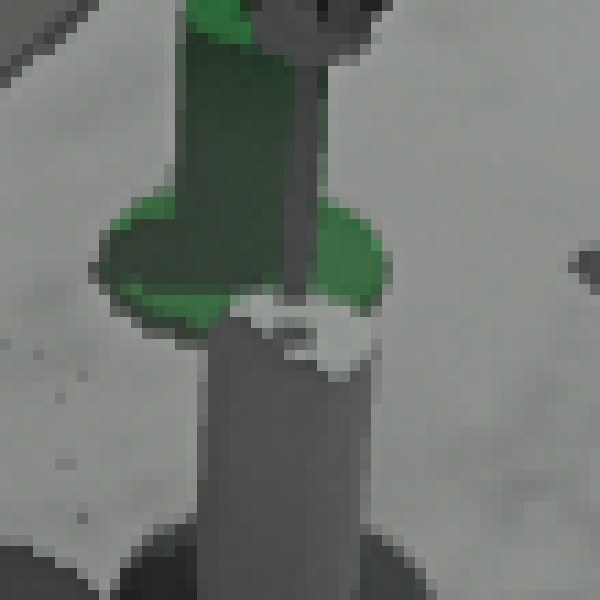

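The shaft's end at (298,303) hangs over the stand's hole at (295,340), in line to within about 1 mm. Lowering with force checks.

{"method": "step_arm", "body": {"plan": [{"dx": 0, "dy": 0, "dz": 0.015, "ax": 0, "ay": 0, "az": 0, "gripper": 0}, {"dx": 0, "dy": 0, "dz": 0.008, "ax": 0, "ay": 0, "az": 0, "gripper": 0}, {"dx": 0, "dy": 0, "dz": 0.007, "ax": 0, "ay": 0, "az": 0, "gripper": 0}, {"dx": 0, "dy": 0, "dz": 0, "ax": 0, "ay": 0, "az": 0, "gripper": 0}]}}

```text
clock: 19.3
eef_pos: [496.0, -211.2, 160.5]
tool_rot: [-3.141, 0.0, -0.001]
force: [0.5, -0.7, -0.7]
width: 14.5
gripper_force: 58.5
```

{"method": "step_arm", "body": {"plan": [{"dx": 0, "dy": 0, "dz": 0.005, "ax": 0, "ay": 0, "az": 0, "gripper": 0}, {"dx": 0, "dy": 0, "dz": 0.005, "ax": 0, "ay": 0, "az": 0, "gripper": 0}, {"dx": 0, "dy": 0, "dz": 0, "ax": 0, "ay": 0, "az": 0, "gripper": 0}]}}

```text
clock: 19.68
eef_pos: [496.1, -211.2, 157.5]
tool_rot: [-3.141, 0.0, -0.001]
force: [0.1, 0.0, -0.7]
width: 14.2
gripper_force: 58.5
```

{"method": "step_arm", "body": {"plan": [{"dx": 0, "dy": 0, "dz": 0.015, "ax": 0, "ay": 0, "az": 0, "gripper": 0}, {"dx": 0, "dy": 0, "dz": 0.02, "ax": 0, "ay": 0, "az": 0, "gripper": 0}, {"dx": 0, "dy": 0, "dz": 0.02, "ax": 0, "ay": 0, "az": 0, "gripper": 0}, {"dx": 0, "dy": 0, "dz": 0.015, "ax": 0, "ay": 0, "az": 0, "gripper": 0}, {"dx": 0, "dy": 0, "dz": 0, "ax": 0, "ay": 0, "az": 0, "gripper": 0}]}}

```text
clock: 20.3
eef_pos: [495.9, -211.2, 136.1]
tool_rot: [-3.141, 0.001, -0.001]
force: [1.1, 0.3, -0.6]
width: 14.2
gripper_force: 58.5
```

{"method": "step_arm", "body": {"plan": [{"dx": 0, "dy": 0, "dz": 0.02, "ax": 0, "ay": 0, "az": 0, "gripper": 0}, {"dx": 0, "dy": 0, "dz": 0.02, "ax": 0, "ay": 0, "az": 0, "gripper": 0}, {"dx": 0, "dy": 0, "dz": 0.02, "ax": 0, "ay": 0, "az": 0, "gripper": 0}, {"dx": 0, "dy": 0, "dz": 0.02, "ax": 0, "ay": 0, "az": 0, "gripper": 0}, {"dx": 0, "dy": 0, "dz": 0.02, "ax": 0, "ay": 0, "az": 0, "gripper": 0}, {"dx": 0, "dy": 0, "dz": 0.005, "ax": 0, "ay": 0, "az": 0, "gripper": 0}, {"dx": 0, "dy": 0, "dz": 0, "ax": 0, "ay": 0, "az": 0, "gripper": 0}]}}

```text
clock: 21.18
eef_pos: [496.1, -211.3, 105.0]
tool_rot: [-3.142, 0.0, -0.001]
force: [0.1, 0.1, -0.5]
width: 14.4
gripper_force: 58.5
```

Now 0.9 to 1 mm at a time until it is felt to seat.

{"method": "step_arm", "body": {"plan": [{"dx": 0, "dy": 0, "dz": 0.005, "ax": 0, "ay": 0, "az": 0, "gripper": 0}, {"dx": 0, "dy": 0, "dz": 0.004, "ax": 0, "ay": 0, "az": 0, "gripper": 0}, {"dx": 0, "dy": 0, "dz": 0.003, "ax": 0, "ay": 0, "az": 0, "gripper": 0}, {"dx": 0, "dy": 0, "dz": 0, "ax": 0, "ay": 0, "az": 0, "gripper": 0}]}}

```text
clock: 21.68
eef_pos: [496.2, -211.3, 101.5]
tool_rot: [-3.142, -0.0, -0.001]
force: [0.2, 0.3, -1.0]
width: 14.2
gripper_force: 58.5
```

{"method": "step_arm", "body": {"plan": [{"dx": 0, "dy": 0, "dz": 0.003, "ax": 0, "ay": 0, "az": 0, "gripper": 0}, {"dx": 0, "dy": 0, "dz": 0, "ax": 0, "ay": 0, "az": 0, "gripper": 0}]}}

```text
clock: 21.92
eef_pos: [496.2, -211.3, 100.6]
tool_rot: [3.142, -0.0, -0.001]
force: [0.1, -0.8, -0.9]
width: 14.3
gripper_force: 58.5
```

{"method": "step_arm", "body": {"plan": [{"dx": 0, "dy": 0, "dz": 0.002, "ax": 0, "ay": 0, "az": 0, "gripper": 0}, {"dx": 0, "dy": 0, "dz": 0, "ax": 0, "ay": 0, "az": 0, "gripper": 0}]}}

```text
clock: 22.18
eef_pos: [496.2, -211.3, 100.6]
tool_rot: [-3.142, -0.0, -0.001]
force: [-1.2, 0.5, 4.6]
width: 13.8
gripper_force: 58.7
```

It is seated (4.6 N at z 100.6). Opening and withdrawing.

{"method": "step_arm", "body": {"plan": [{"dx": 0, "dy": 0, "dz": 0, "ax": 0, "ay": 0, "az": 0, "gripper": 0.25}, {"dx": 0, "dy": 0, "dz": 0, "ax": 0, "ay": 0, "az": 0, "gripper": 0.4}, {"dx": 0, "dy": 0, "dz": 0, "ax": 0, "ay": 0, "az": 0, "gripper": 0.5}, {"dx": 0, "dy": 0, "dz": 0, "ax": 0, "ay": 0, "az": 0, "gripper": 0.5}, {"dx": 0, "dy": 0, "dz": 0, "ax": 0, "ay": 0, "az": 0, "gripper": 0.5}, {"dx": 0, "dy": 0, "dz": -0.03, "ax": 0, "ay": 0, "az": 0, "gripper": 0.5}, {"dx": 0, "dy": 0, "dz": -0.06, "ax": 0, "ay": 0, "az": 0, "gripper": 0.5}, {"dx": 0, "dy": 0, "dz": -0.08, "ax": 0, "ay": 0, "az": 0, "gripper": 0.5}, {"dx": 0, "dy": 0, "dz": -0.1, "ax": 0, "ay": 0, "az": 0, "gripper": 0.5}, {"dx": 0, "dy": 0, "dz": -0.1, "ax": 0, "ay": 0, "az": 0, "gripper": 0.5}, {"dx": 0, "dy": 0, "dz": -0.05, "ax": 0, "ay": 0, "az": 0, "gripper": 0.5}, {"dx": 0, "dy": 0, "dz": 0, "ax": 0, "ay": 0, "az": 0, "gripper": 0.5}, {"dx": 0, "dy": 0, "dz": 0, "ax": 0, "ay": 0, "az": 0, "gripper": 0.5}]}}

```text
clock: 23.8
eef_pos: [495.5, -210.9, 225.1]
tool_rot: [-3.141, 0.002, -0.001]
force: [-0.1, -0.3, 0.6]
width: 42.9
gripper_force: 0.0
```

```bash
python3 - <<'E'
from h import *
a=cam("scene");save(a,"s8.png",crop=(170,110,370,260),scale=4)
E
```

```text
(no output)
```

View pics/s8.png

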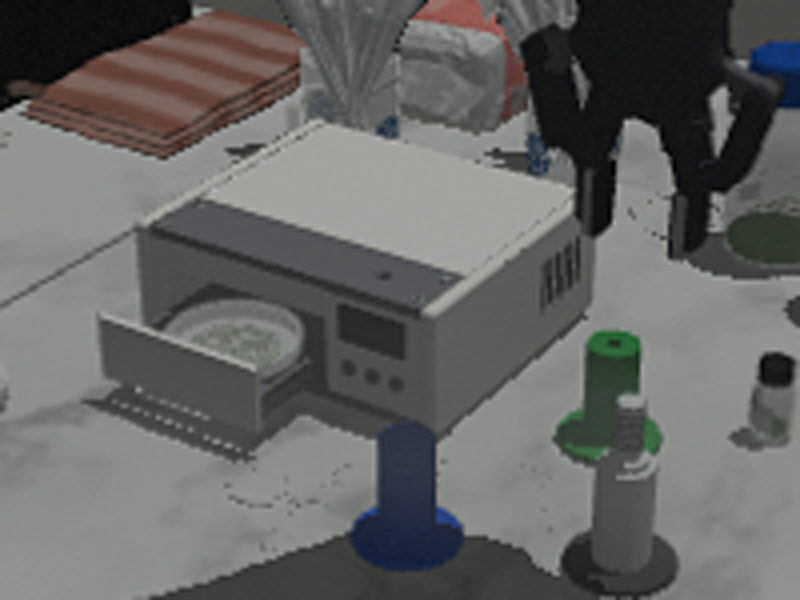

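The pin stands fully home in the grey stand at (630,440), the tray is out at (180,370), and the gripper is clear. Handing in.

```bash
python3 -c "
from cell import ctrl
print(ctrl.finish_job())"
```

```text
the job is handed in; nothing more can be done
None
```

Job handed in at about 24 s: the tray is all the way out, the highest force I read on the reader was about 10 N, the pin is back upright and seated in the grey stand, and I read no stray contact with the loose things.

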